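# Collapse the orange-capped telescopic ram on the pump bench

### The arm

A 7-joint arm with a two-finger parallel gripper is mounted at the origin on the work surface. World frame = base frame: x ahead of the robot, y to its left, z up, the work surface at z = 0. Lengths are in mm, angles in rad, forces in N, time in s.
With the tool pointing down it reaches from about 425 to 925 mm from the base axis. Payload 6.8 kg.
Tool frame: the origin (TCP) lies midway between the tips of the shut fingers; the grasp point (between the pads) lies 19 mm behind it; z points along the fingers, y is the line along which they close (so a half turn about z gives the same grasp; the last joint's range is limited). The gripper opens to 88 mm and grips with 3 to 60 N. Pads are 20 mm wide; open, the fingers measure 115 mm over their backs; the gripper's body (75 mm by 178 mm) begins 61 mm behind the grasp point.
Start: joints at [-0.108, 0.477, 0.022, 1.555, -0.011, 1.109, -0.083], TCP at [675.017, 0.007, 222.664] pointing down, gripper open.
Joint ranges: [-2.96, 2.96], [-0.34, 2.1], [-1.41, 1.46], [0.24, 2.44], [-1.37, 4.51], [0.17, 1.92], [-2.96, 2.96]. Speed limits (rad/s): [2.39, 2.39, 3.14, 3.14, 3.14, 3.14, 3.14].

### API

Orientations are given as a rotation vector (axis times angle).
In Python, from plant import bot, fingers, optics, workorder gives the robot as it stands. Calls block until the motion is done:
- bot.goto(position, orientation): joint-space move of the TCP to a pose.
- bot.move_linear(position, speed=150, frame=None, f_stop=None): straight line of the TCP; frame=None keeps the orientation; speed is the mean speed in mm/s. With f_stop (N) it stops when the force on the tool has changed by that much, and returns True; else False.
- bot.move_joints(angles): joint-space move.
- fingers.grip(opening, effort=None): opening from 0.0 (shut) to 1.0 (fully open); effort is the grip in N (None keeps the last); returns when the fingers have stopped.
- bot.dwell(seconds).
- bot.solve_ik(position, orientation): joint angles nearest the present ones, or None.
- optics.snapshot(name): name is "scene" or "side" or "wrist"; returns the picture (384x512x3 uint8, red, green, blue); there is no depth.
- optics.calibration(name): a dict with "fov_y" (degrees; the focal length in pixels is half the picture's height over the tangent of half this angle, whatever the lens; pixels are square), "cx", "cy" (the principal point, pixels), "k1" (the pictures are not rectified: a ray, as slopes to the right and down, at radius r is drawn at 1 + k1 r^2 times it, then the intrinsics apply), "world_from_camera" (4x4, takes a point from camera to world coordinates); the wrist camera has in their place "tool_from_camera" (4x4, takes a point from camera to tool coordinates, whose origin is the TCP and whose axes are the flange's). Camera axes: x right, y down, z forward; pixel columns grow to the right and rows downward; lengths in mm; the calibration is good to about 2 mm. A picture is of the moment at which its call begins: read the wrist's pose just before it. calibration takes no time and is no camera call.
A pose or a line that the arm cannot do raises bot.MotionError and nothing moves.
- workorder.close_job(): hands the job in; it is judged then, once.
Readings, each from a call of its own:
- bot.read_time(): time.
- bot.read_joint_positions(): joint angles.
- bot.read_qd(): joint speeds.
- bot.read_effort(): joint torques, N m.
- bot.read_tool_pos(): TCP position.
- bot.read_eef_rot(): TCP orientation.
- bot.read_force(): force on the tool from outside, world axes, zero at the start.
- bot.read_ft_torque(): the same for the moment, N m.
- bot.read_width(): opening from 0.0 (shut) to 1.0 (fully open).
- bot.read_grasp_force(): force on a finger pad.
Only numpy, scipy, OpenCV 4.12 (cv2) and the standard library are available. Lean on these libraries where they do the work, as an engineer would, in place of code of your own. Each camera call takes 0.05 s, during which the arm holds its last target. There are 200 camera calls.

### The job

Collapse the telescopic ram with the orange cap for packing: first push its thin inner ram fully home into the sleeve, then push the sleeve fully home into the barrel, and let go. Leave the yellow-capped one standing out as it is.

Things in the scene. Friction and masses are not known exactly. Their poses are not given: they have to be found in the camera images.
- orange_cap (a point): Top centre of the orange cap (44 mm across, 14 mm thick) on the upright telescopic unit to collapse, fixed to the bench. This point is 234 mm above the bench with both stages fully out, 114 mm with both home (cap on collar, collar on barrel); it only moves vertically. Three such units stand side by side 190 mm or more apart, in any order: orange, yellow, and a black-capped one already collapsed.
- orange_ram (a joint): How far the brass-coloured inner ram (30 mm diameter, carries the orange cap) is pushed down into its sleeve, m: 0 fully out, 0.060 fully home (cap resting on the sleeve's collar), where it stops hard. Starts 0 to 0.02. About 4 N downwards slides it; it stays where it is left.
- orange_sleeve (a joint): How far the steel sleeve (52 mm diameter, dark collar 62 mm across, 12 mm thick) is pushed into the grey barrel (72 mm diameter, top 88 mm above the bench, on a 110 mm flange), m: 0 out, 0.060 home (collar on barrel), a hard stop. Starts 0 to 0.02. About 10 N slides it, so pressing down on the cap sends the ram home first, then the sleeve. Stays where left.
- yellow_cap (a point): Top centre of the yellow cap on a second unit of the same build and size, its stages also standing out. It is to be left alone.

How it is judged:
By the outcome, as a careful person would: the job done as asked, in the order asked, and still so for the second after the job is handed in, with the robot touching nothing.
It also fails if it takes over 32 s, if anything falls off the work surface, if the arm or the gripper's body presses on something with over 40 N, if the wrist force passes 120 N, or if a joint passes its speed limit or range.

## Working session

There is one attempt and no reset: what is moved stays moved. The work goes in short steps, each a Python script; the robot and the scene stay as the last script left them, time stands still between calls to the robot, and variables do not carry over. Pictures are saved under pics/ and viewed, at most 10 in all, crops included, and the job is handed in when it is done.

```bash
mkdir -p pics && python3 - <<'E'
from plant import bot, fingers, optics, workorder
import cv2,numpy as np
for n in("scene","side"):
    im=optics.snapshot(n); cv2.imwrite(f"pics/{n}0.png",im[:,:,::-1])
    c=optics.calibration(n); print(n,c)
print(bot.read_eef_rot(),bot.read_time())
E
```

```text
scene {'fov_y': 51.60734158572025, 'cx': 251.28625148794418, 'cy': 195.91863587760807, 'k1': -0.06316736625242754, 'world_from_camera': array([[-6.06266277e-01,  5.25146399e-01, -5.97212241e-01,
         1.01386032e+03],
       [ 7.95094319e-01,  4.15667613e-01, -4.41639513e-01,
         3.31589370e+02],
       [ 1.63163867e-02, -7.42591203e-01, -6.69546175e-01,
         7.28459654e+02],
       [ 0.00000000e+00,  0.00000000e+00,  0.00000000e+00,
         1.00000000e+00]])}
side {'fov_y': 43.84757495948185, 'cx': 251.46931588642732, 'cy': 198.6369571176703, 'k1': -0.12519109013006108, 'world_from_camera': array([[ 9.40609142e-01, -2.33112054e-01,  2.46806022e-01,
         2.76620149e+02],
       [-3.39056217e-01, -6.08241979e-01,  7.17692536e-01,
        -8.21355339e+02],
       [-1.71849981e-02, -7.58749277e-01, -6.51156057e-01,
         1.00542291e+03],
       [ 0.00000000e+00,  0.00000000e+00,  0.00000000e+00,
         1.00000000e+00]])}
[-2.22076125e+00 -2.22067350e+00  1.91850142e-03] 0.1
```

View pics/scene0.png

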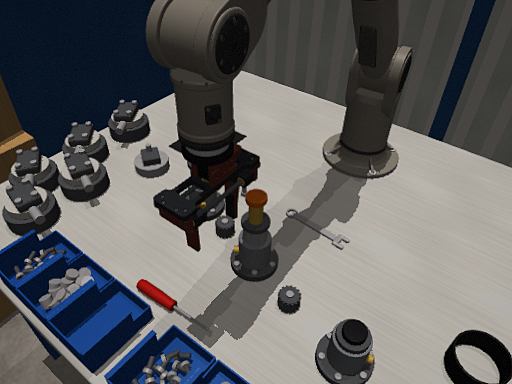

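View pics/side0.png

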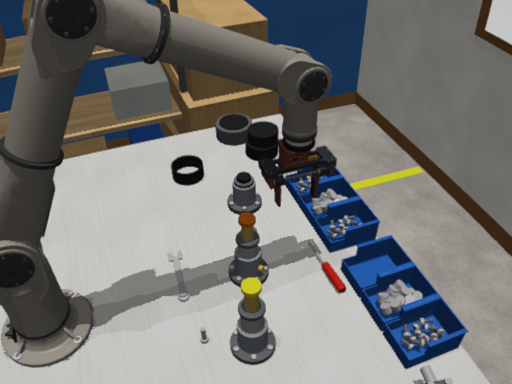

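The scene view shows the orange cap at about (258,196), with yellow hidden behind the gripper. The side view shows orange at (247,219), yellow at (251,287) and the collapsed black unit at (243,178). I'll fit the cap cylinders to their colour masks.

```bash
cat > h.py <<'E'
import cv2,numpy as np
from plant import optics
from scipy.optimize import least_squares
def proj(n,P):
    c=optics.calibration(n);f=192/np.tan(np.radians(c["fov_y"]/2))
    q=(np.asarray(P)-c["world_from_camera"][:3,3])@c["world_from_camera"][:3,:3]
    s=q[:,:2]/q[:,2:]; s=s*(1+c["k1"]*(s**2).sum(1,keepdims=True))
    return s*f+[c["cx"],c["cy"]]
def mask(im,hue,near,r=40):
    h=cv2.cvtColor(im,cv2.COLOR_RGB2HSV)
    m=cv2.inRange(h,(hue[0],215,90),(hue[1],255,255))
    k,l,st,ce=cv2.connectedComponentsWithStats(m)
    i=min((i for i in range(1,k) if st[i,4]>40),key=lambda i:np.hypot(*(ce[i]-near)))
    return st[i]
a=np.linspace(0,2*np.pi,60)
def fit(obs,R=22,T=14):
    def pred(p):
        o=[]
        for n in obs:
            u=proj(n,[[p[0]+R*np.cos(t),p[1]+R*np.sin(t),p[2]-d] for t in a for d in(0,T)])
            o+=[*u.min(0),*u.max(0)]
        return np.array(o)
    ob=np.concatenate([[s[0]-.5,s[1]-.5,s[0]+s[2]-.5,s[1]+s[3]-.5] for s in obs.values()])
    r=least_squares(lambda p:pred(p)-ob,[650,0,220],loss="soft_l1")
    return r.x,pred(r.x)-ob
E
python3 - <<'E'
from h import *
S=cv2.imread("pics/scene0.png")[:,:,::-1].copy();D=cv2.imread("pics/side0.png")[:,:,::-1].copy()
obs={"scene":mask(S,(4,13),(258,196)),"side":mask(D,(4,13),(247,219))}
print(obs);x,r=fit(obs);print("orange",x.round(1),r.round(1))
obs={"side":mask(D,(23,35),(251,287))}
print(obs);x,r=fit(obs);print("yellow(mono)",x.round(1),r.round(1))
v=[cv2.resize(I[y:y+130,x:x+130],(400,400),interpolation=0) for I,x,y in((S,195,160),(D,185,170))]
cv2.imwrite("pics/crop.png",np.hstack(v)[:,:,::-1])
E
```

```text
{'scene': array([246, 191,  21,  12, 190], dtype=int32), 'side': array([239, 213,  15,  14, 122], dtype=int32)}
orange [541.3  -6.4 209.9] [-0.7 -3.7  0.7  4.5 -1.6 -1.   1.4  1.4]Traceback (most recent call last):
  File "<stdin>", line 5, in <module>
  File "h.py", line 13, in mask
    i=min((i for i in range(1,k) if st[i,4]>40),key=lambda i:np.hypot(*(ce[i]-near)))
ValueError: min() iterable argument is empty
```

```bash
sed -i 's/(hue\[0\],215,90)/(hue[0],150,50)/' h.py && python3 - <<'E'
from h import *
S=cv2.imread("pics/scene0.png")[:,:,::-1].copy();D=cv2.imread("pics/side0.png")[:,:,::-1].copy()
for I,u in((S,[(258,192),(258,199),(258,204),(257,212)]),(D,[(247,218),(247,224),(247,230),(251,287)])):
    print([cv2.cvtColor(I,cv2.COLOR_RGB2HSV)[y,x].tolist() for x,y in u])
o={"scene":mask(S,(2,13),(258,196)),"side":mask(D,(2,13),(247,219))}
print(o);x,r=fit(o);print("orange",x.round(1),r.round(1))
o={"side":mask(D,(23,35),(251,287))}
y,r=fit(o);print(o,"yellow(mono)",y.round(1),r.round(1))
v=[]
for n,I,X,Y in(("scene",S,195,160),("side",D,185,170)):
    w=cv2.resize(I[Y:Y+130,X:X+130],(400,400),interpolation=0)
    for t in (0,14):
        u=(proj(n,[[x[0]+22*np.cos(t_),x[1]+22*np.sin(t_),x[2]-t] for t_ in a])-[X-.5,Y-.5])*400/130
        cv2.polylines(w,[u.astype(np.int32)],True,(0,255,255))
    v.append(w)
cv2.imwrite("pics/crop.png",np.hstack(v)[:,:,::-1])
E
```

```text
[[12, 247, 92], [13, 236, 93], [11, 223, 71], [21, 186, 67]]
[[13, 229, 117], [13, 231, 96], [21, 162, 85], [30, 208, 200]]
{'scene': array([246, 190,  21,  18, 313], dtype=int32), 'side': array([239, 212,  16,  16, 166], dtype=int32)}
orange [543.4  -4.7 208.1] [-0.7 -1.2  0.8  1.1 -1.  -0.1  1.   0.2]
{'side': array([240, 277,  22,  21, 330], dtype=int32)} yellow(mono) [ 471.8 -235.6  246. ] [ 0.1 -0.2 -0.1  0.1]
```

View pics/crop.png

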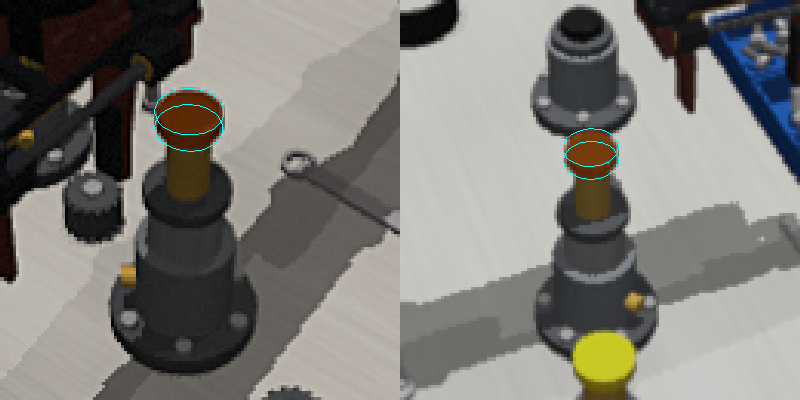

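The overlay fits the orange cap well in both views. Its top centre is about (543,-5,208), and yellow is about 220 mm away towards -y. The current yaw puts the long gripper axis along x, clear of both neighbours, so I'll press with shut fingers.

```bash
python3 - <<'E'
from plant import bot, fingers, optics
import cv2
x,y=543.4,-4.7
p=bot.read_tool_pos(); bot.move_linear([p[0],p[1],270],200)
bot.move_linear([x,y,270],200); fingers.grip(0.0,20)
print(bot.read_tool_pos(),bot.read_time(),bot.read_width())
f0=bot.read_force()
print(bot.move_linear([x,y,195],60,f_stop=40),bot.read_force()-f0)
for z in (170,150,135,122):
    print(bot.move_linear([x,y,z],35,f_stop=40),bot.read_tool_pos(),bot.read_force()-f0,bot.read_time())
print(bot.move_linear([x,y,108],10,f_stop=25),bot.read_tool_pos(),bot.read_force()-f0,bot.read_time())
cv2.imwrite("pics/side1.png",optics.snapshot("side")[:,:,::-1])
E
```

```text
[543.38493789  -4.71700666 269.99666831] 2.6333 0.0003124797895308582
False [ 0.0349315  -0.47624779 -0.39517636]
False [542.80222964  -4.75438232 169.53411586] [ 0.3489324  -0.6450218   0.29872951] 4.9
False [543.05133552  -4.72922823 149.53846643] [-2.47556479 -0.2808479   4.13251017] 5.625
False [543.09288694  -4.73091782 134.63887174] [-1.95439661 -0.75616843  2.19112599] 6.2
False [543.39264197  -4.70100224 121.75065723] [-1.20926767 -0.6235085   1.38341742] 6.725
True [543.68379894  -4.65935368 114.26029992] [-1.68221942  0.48951447  6.62219276] 7.6667
```

View pics/side1.png

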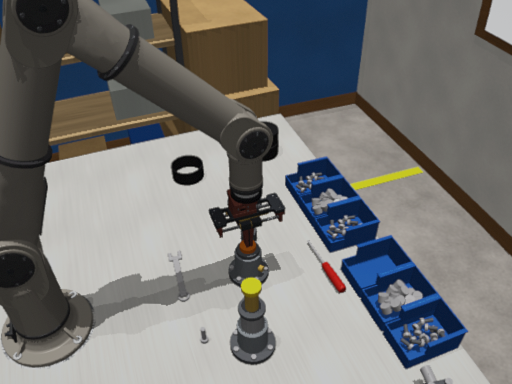

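The side view shows the orange cap at (247,247) pressed down near the barrel, with yellow still standing. The hard stop came at z=114.3. I'll press once more to seat it, then retreat and check.

```bash
python3 - <<'E'
from plant import bot, fingers, optics
from h import *
x,y=543.4,-4.7
print(bot.move_linear([x,y,108],10,f_stop=40),bot.read_tool_pos(),bot.read_force())
bot.dwell(0.2);print(bot.read_force(),bot.read_tool_pos())
bot.move_linear([x,y,118],20);bot.move_linear([x,y,290],150)
bot.move_linear([x+110,y+60,290],150)
v=[]
for n,X,Y in(("scene",195,160),("side",185,190)):
    I=optics.snapshot(n); w=cv2.resize(I[Y:Y+130,X:X+130],(400,400),interpolation=0)
    for t in (0,14):
        u=(proj(n,[[x+22*np.cos(q),y+22*np.sin(q),114-t] for q in a])-[X-.5,Y-.5])*400/130
        cv2.polylines(w,[u.astype(np.int32)],True,(0,255,255))
    v.append(w)
cv2.imwrite("pics/crop2.png",np.hstack(v)[:,:,::-1]);print(bot.read_time(),bot.read_tool_pos())
E
```

```text
True [543.70858633  -4.68031795 114.21054134] [-3.84212209  0.36488097 10.62821638]
[-2.72940132 -0.29371009  9.23318543] [543.70462009  -4.6726744  114.21528392]
11.1083 [652.90789939  54.53856961 290.26283541]
```

View pics/crop2.png

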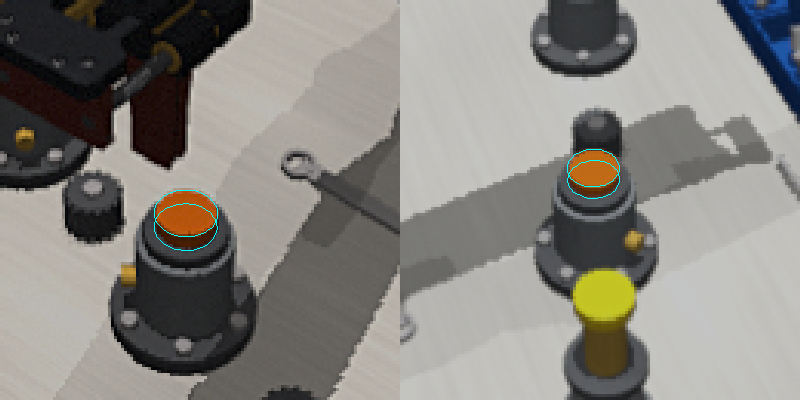

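The crop shows the orange cap on its collar, the collar on the barrel, and the cap matching the 114 mm overlay. Yellow is untouched.

```bash
python3 -c "
from plant import workorder
print(workorder.close_job())"
```

```text
the job is handed in; nothing more can be done
None
```

The orange-capped ram is fully collapsed, with its cap at about 114 mm; yellow was not touched, the arm is clear, and the job was handed in at about 11 s. The ram-then-sleeve order rests on the ram sliding at the lower force, as I didn't photograph it mid-stroke.

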